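# Find the hidden catch of the lock box

## Robot

A 7-joint arm with a two-finger parallel gripper is mounted at the origin on the work surface. World frame = base frame: x ahead of the robot, y to its left, z up, the work surface at z = 0. Lengths are in mm, angles in rad, forces in N, time in s.
With the tool pointing down it reaches from about 400 to 900 mm from the base axis. Payload 5.6 kg.
Tool frame: the origin (TCP) lies between the finger pads; the fingertips stand 8 mm ahead of it and the grasp point (between the pads) lies 11 mm behind it (robot.nose_length is the distance from the TCP to the fingertips, in mm); z points along the fingers, y is the line along which they close (so a half turn about z gives the same grasp; the last joint's range is limited). The gripper opens to 92 mm and grips with 3 to 60 N. Pads are 20 mm wide; open, the fingers measure 128 mm over their backs; the gripper's body (75 mm by 189 mm) begins 69 mm behind the grasp point.
Start: joints at [1.12, 0.468, -0.012, 1.603, 0.006, 1.071, -0.056], TCP at [257.745, -596.721, 222.592] pointing down, gripper open.
Joint ranges: [-2.53, 2.53], [-0.31, 2.02], [-1.57, 1.55], [0.28, 2.44], [-1.29, 4.43], [0.15, 1.84], [-2.92, 2.92]. Speed limits (rad/s): [2.57, 2.57, 3.14, 3.14, 3.14, 3.14, 3.14].

## Interface

Orientations are given as a rotation vector (axis times angle).
In Python, from rig import robot gives the robot as it stands.
- The arm moves only by the tool step_arm, never from a script. Its argument "commands" is a list of rows, each a list of 7 numbers: the shift along the tool's x, y, z in cm, then the turn, a rotation vector about the tool's x, y, z in degrees, then the opening in per cent of the stroke, from 0 (shut) to 100 (fully open). In form: [[tx, ty, tz, ax, ay, az, grip], ...]. A call has 1 to 12 rows; each row shifts and turns the commanded pose from where the row before left it, along the tool's axes as they then stand; what a row does not reach is not made up. A row lasts 1/12 s, in which the tool goes at most 41.7 mm and 7.16 degrees, less where a joint would pass 70% of its speed; a pose out of reach is approached as far as the arm can. A call with a gripper value outside its range is refused whole. The fingers move at their own pace and stop on an object; "squeeze" is the grip in N (left out, the last holds). Time passes only in rows, so rows that do not move let the fingers close. It gives the time, the measured TCP pose, the force, the opening and the grip force at its end, in the units of the state.
- robot.read_state(): the state, without advancing time (a new reading comes with each control period).
- robot.camera(name): name is "scene" or "side" or "wrist"; returns the picture (400x640x3 uint8, red, green, blue); there is no depth.
- robot.get_calibration(name): a dict with "vertical_fov" (degrees; the focal length in pixels is half the picture's height over the tangent of half this angle, whatever the lens; pixels are square), "cx", "cy" (the principal point, pixels), "rvec" (rotation vector, rad) and "tvec" (3), from world to camera coordinates, as OpenCV has them. Camera axes: x right, y down, z forward; pixel columns grow to the right and rows downward; lengths in mm; the calibration is good to about 2 mm. The wrist camera is an equidistant fisheye: a pixel r from the principal point sees the ray r / f radians off the axis. A picture is of the moment at which its call begins: read the wrist's pose just before it. get_calibration takes no time and is no camera call; for the wrist camera it gives the pose at the moment of the call.
- robot.hand_in(): hands the job in; it is judged then, once.
The state is a dict: "clock": time; "joint_positions": joint angles; "joint_velocities": joint speeds; "joint_efforts": joint torques, N m; "tool_pos": TCP position; "ee_rot": TCP orientation; "force": force on the tool from outside, world axes, zero at the start; "wrist_torque": the same for the moment, N m; "grip_width": opening from 0.0 (shut) to 1.0 (fully open); "gripper_force": force on a finger pad.
Only numpy, scipy, OpenCV 4.12 (cv2) and the standard library are available. Lean on these libraries where they do the work, as an engineer would, in place of code of your own. Each camera call takes 0.05 s, during which the arm holds its last target. There are 200 camera calls.

## Task

One of the five identical flush plates in the top of the grey lock box is a concealed push catch; the other four are dead blanks. Feel over the plates with closed fingertips until you find the one that gives, press it in so that the key drawer springs out, then take the hand away and leave the drawer open. Do it all by touch: grasp and lift nothing, and leave the padlock and the other things where they are.

Things in the scene. Friction and masses are not known exactly. Their poses are not given: they have to be found in the camera images.
- box: grey sheet-steel lock box fixed to the bench, 220 (its x) x 320 (its y) x 90 mm high; origin at the centre of its underside. Flat top with two rows of three fields, pitch 85 mm: five hold flush square plates; the sixth (+x row, +y column) is plain sheet with a padlock lying on it. The key drawer is in the -y end; a carrying handle stands out 30 mm on the -x side.
- plate1 (a point): centre of the face of a square plate in the box's -x row, -y column (next to the drawer), 88.5 mm above the bench, z up. The plate is 56 mm wide in a 59 mm opening, its face 1.5 mm below the top. All five plates look alike: four are rigid blanks and one, any of them, is the catch.
- plate2 (a point): centre of the face of a square plate in the box's +x row, -y column (next to the drawer), 88.5 mm above the bench, z up. The plate is 56 mm wide in a 59 mm opening, its face 1.5 mm below the top. All five plates look alike: four are rigid blanks and one, any of them, is the catch.
- plate3 (a point): centre of the face of a square plate in the box's -x row, middle column, 88.5 mm above the bench, z up. The plate is 56 mm wide in a 59 mm opening, its face 1.5 mm below the top. All five plates look alike: four are rigid blanks and one, any of them, is the catch.
- plate4 (a point): centre of the face of a square plate in the box's +x row, middle column, 88.5 mm above the bench, z up. The plate is 56 mm wide in a 59 mm opening, its face 1.5 mm below the top. All five plates look alike: four are rigid blanks and one, any of them, is the catch.
- plate5 (a point): centre of the face of a square plate in the box's -x row, +y column (away from the drawer), 88.5 mm above the bench, z up. The plate is 56 mm wide in a 59 mm opening, its face 1.5 mm below the top. All five plates look alike: four are rigid blanks and one, any of them, is the catch.
- catch (a joint): how far the catch plate is pressed in, m: 0 at rest, 0.007 fully home. It is sprung: it starts to move at about 1.5 N, needs about 5 N fully home, and comes back up when let go. From 0.004 on it frees the drawer.
- drawer (a joint): how far the key drawer stands out of the box's -y end, m: 0 shut, 0.055 fully out. Its own spring drives it out in about a second once the catch frees it; it cannot be pulled while caught.
- padlock: small brass padlock lying on the plain sixth field of the box's top: body 42 x 46 x 22 mm high, shackle 30 mm out; origin at the centre of its underside
- fitting: brass pipe fitting, diameter 32, height 34 mm, standing on the margin of the box's top at the end opposite to the drawer; origin at the centre of its underside
- jar: amber glass jar, diameter 60, height 75 mm, on the bench beside the box, at the end opposite to the drawer; origin at the centre of its underside
- wrench: steel wrench lying on the bench off the drawer end of the box; origin under its middle
- brush: brush with a wooden handle, lying on the bench beyond the box; origin under its middle
- spray: white spray can, diameter 52, height 190 mm, on the bench to the robot's left; origin at the centre of its underside

How it is judged (in metres and radians):
On the way:
1. the catch plate is pressed in by at least 4 mm (value of joint catch above 0.004 m), for 0.02 s.
At the end, for the whole second after the job is handed in: the key drawer stands at least 45 mm out, the catch plate is let go (back within 1.5 mm of rest), and the six loose things are within 25 mm of where they stood (value of joint drawer above 0.045 m and value of joint catch below 0.0015 m and not (distance of padlock from where it was at the start of the episode above 0.025 m) and not (distance of fitting from where it was at the start of the episode above 0.025 m) and not (distance of jar from where it was at the start of the episode above 0.025 m) and not (distance of wrench from where it was at the start of the episode above 0.025 m) and not (distance of brush from where it was at the start of the episode above 0.025 m) and not (distance of spray from where it was at the start of the episode above 0.025 m)); the robot touches nothing.
It fails at once if a loose thing is lifted, carried or knocked more than 25 mm from its place (distance of any of padlock, fitting, jar, wrench, brush, spray from where it was at the start of the episode above 0.025 m).
It also fails if it takes over 48 s, if anything falls off the work surface, if the arm or the gripper's body presses on something with over 40 N, if the wrist force passes 120 N, or if a joint passes its speed limit or range.

## Working session

There is one attempt and no reset: what is moved stays moved. The work goes in short steps, Python scripts to look and compute and a tool call to move; the robot and the scene stay as the last step left them, time stands still between calls to the robot, and variables do not carry over. Pictures are saved under pics/ and viewed, at most 10 in all, crops included, and the job is handed in when it is done.

Besides the shell and the picture viewer there is one more tool, called after ">>>" in YAML: its name, and indented under it one key for each argument. step_arm: Moves the arm, as the interface text tells. Its arguments: {"type":"object","properties":{"commands":{"type":"array"},"squeeze":{"type":"number"}},"required":["commands"]}

```bash
mkdir -p pics; cat > h.py <<'E'
import numpy as np, cv2
from rig import robot
def ray(c,px):
    f=200/np.tan(np.radians(c["vertical_fov"])/2)
    R=cv2.Rodrigues(np.array(c["rvec"],float))[0]; t=np.array(c["tvec"],float)
    d=np.array([(px[0]-c["cx"])/f,(px[1]-c["cy"])/f,1.])
    return -R.T@t, R.T@d
def onz(c,px,z):
    o,d=ray(c,px); return o+d*(z-o[2])/d[2]
E
python3 - <<'E'
from h import *
for n in("scene","side"):
    cv2.imwrite(f"pics/{n}.png",robot.camera(n)[:,:,::-1]); print(robot.get_calibration(n))
s=robot.read_state();print(s)
E
```

```text
{'vertical_fov': 55.04474665843492, 'cx': 318.8660669622296, 'cy': 202.2771021339338, 'rvec': array([ 1.48223622,  2.267559  , -0.75570708]), 'tvec': array([ 134.12281815, -456.46621003, 1419.68221727])}
{'vertical_fov': 53.245271836756565, 'cx': 320.47550268713695, 'cy': 197.84657260101093, 'rvec': array([ 0.79697559, -2.61553924,  1.07201965]), 'tvec': array([543.81994984, 232.29935453, 941.54169658])}
{'clock': 0.1, 'joint_positions': array([ 1.12001646,  0.46828136, -0.01157339,  1.60352138,  0.00599948,
        1.07141636, -0.05631589]), 'joint_velocities': array([ 5.24703409e-04, -1.88184962e-03,  7.53911565e-04, -1.04325876e-03,
        5.88957926e-04, -8.13755093e-05,  6.35569757e-04]), 'joint_efforts': array([ 1.05378498e-03, -5.21654785e+01, -1.25942583e-02, -2.44366318e+01,
       -5.67998865e-02,  1.40734477e-02,  2.47850943e-05]), 'tool_pos': array([ 257.49052376, -596.26477389,  221.74481994]), 'ee_rot': array([-3.0750559e+00, -6.3563644e-01,  7.0156306e-04]), 'force': array([-0.85181964, -0.06545821, -0.36475631]), 'wrist_torque': array([0.01431139, 0.01158953, 0.01169717]), 'gripper_force': 0.0, 'grip_width': 1.0003972668188568}
```

View pics/scene.png

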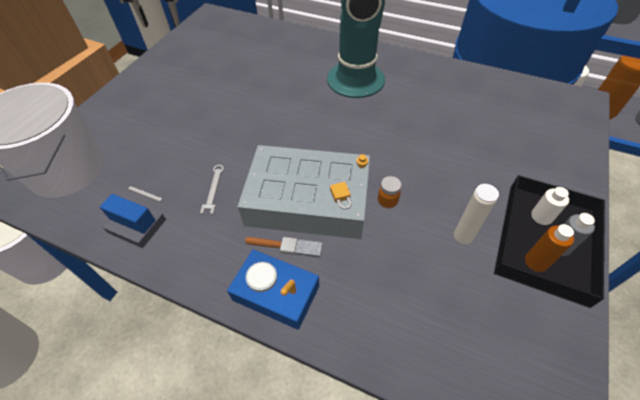

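View pics/side.png

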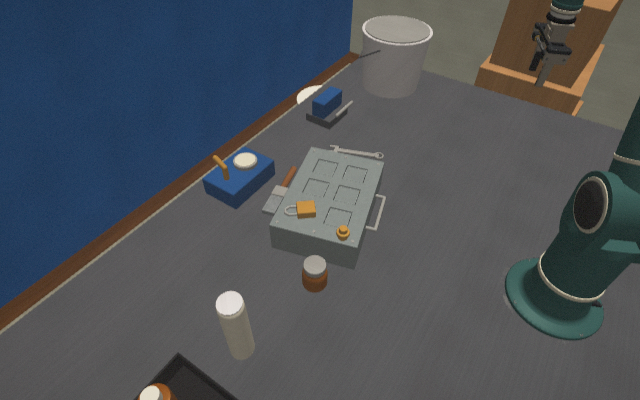

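The scene shows the box with plates at about (279,165), (310,168), (341,171) in the −x row and (272,189), (304,193) in the +x row. The padlock is at (340,190) and the fitting at (362,160). The side view shows the same layout, with plate5 at (338,217). Next I measure the plates in both views.

```bash
python3 - <<'E'
from h import *
P={"scene":[(279,165),(272,189),(310,168),(304,193),(341,171)],"side":[(354,174),(326,169),(347,195),(316,188),(338,217)]}
L=np.array([[-42.5,-85],[42.5,-85],[-42.5,0],[42.5,0],[-42.5,85]])
for n in P:
    c=robot.get_calibration(n)
    W=np.array([onz(c,p,88.5)[:2] for p in P[n]]); print(n,W.round(0).tolist())
    a=L-L.mean(0);b=W-W.mean(0)
    th=np.arctan2((a[:,0]*b[:,1]-a[:,1]*b[:,0]).sum(),(a*b).sum())
    R=np.array([[np.cos(th),-np.sin(th)],[np.sin(th),np.cos(th)]])
    o=W.mean(0)-R@L.mean(0); print(np.degrees(th),o,(R@L.T).T.round(0)+o, np.abs(b-a@R.T).max())
    im=cv2.imread(f"pics/{n}.png"); 
    for p in (L@R.T+o):
        q=cv2.projectPoints(np.array([[*p,88.5]]),c["rvec"],c["tvec"],np.array([[200/np.tan(np.radians(c["vertical_fov"]/2)),0,c["cx"]],[0,200/np.tan(np.radians(c["vertical_fov"]/2)),c["cy"]],[0,0,1.]]),None)[0].ravel()
        cv2.circle(im,tuple(int(round(v)) for v in q),1,(0,0,255),-1)
    x,y=(235,140) if n=="scene" else (260,140)
    cv2.imwrite(f"pics/{n}c.png",cv2.resize(im[y:y+130,x:x+150],None,fx=4,fy=4,interpolation=cv2.INTER_CUBIC))
    for nm,p,z in [("fit",(362,160) if n=="scene" else (343,231),115),("pad",(340,190) if n=="scene" else (306,209),110)]: print(nm,onz(c,p,z).round())
E
```

```text
scene [[557.0, -18.0], [639.0, 4.0], [533.0, 65.0], [618.0, 87.0], [510.0, 147.0]]
15.405390161673184 [574.99554993  75.54096265] [[556.99554993 -17.45903735]
 [638.99554993   4.54096265]
 [533.99554993  64.54096265]
 [615.99554993  86.54096265]
 [510.99554993 146.54096265]] 1.6572362061837396
fit [474. 191. 115.]
pad [588. 174. 110.]
side [[556.0, -19.0], [631.0, 7.0], [530.0, 62.0], [612.0, 86.0], [509.0, 140.0]]
16.454279688369045 [570.98641465  73.68082212] [[553.98641465 -20.31917788]
 [635.98641465   4.68082212]
 [529.98641465  61.68082212]
 [611.98641465  85.68082212]
 [505.98641465 142.68082212]] 4.789268072675611
fit [466. 191. 115.]
pad [578. 179. 110.]
```

View pics/scenec.png

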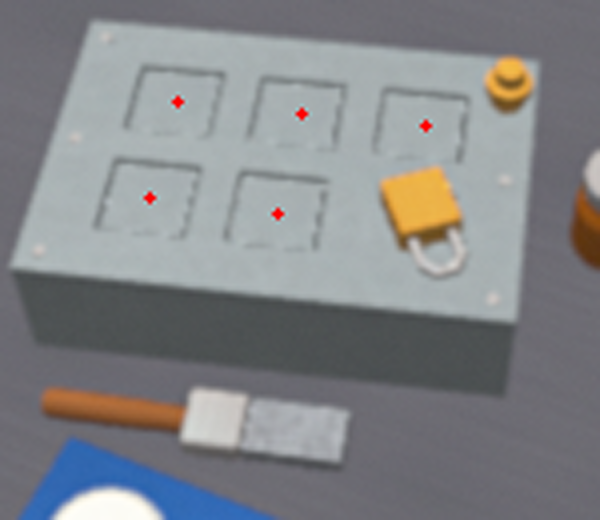

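View pics/sidec.png

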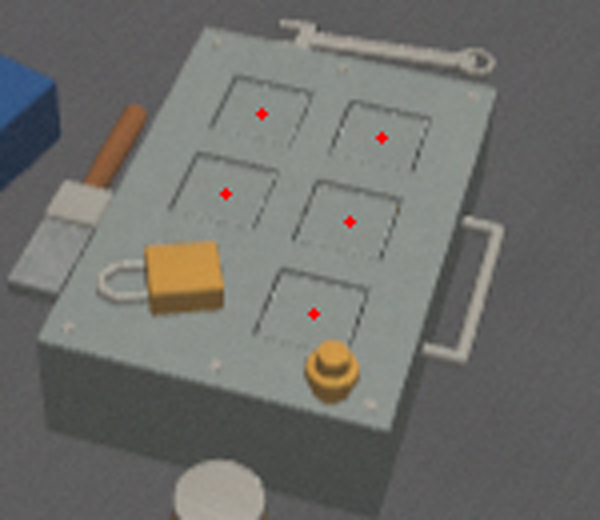

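Both projections land on the plate centres: the box is at about (573,74), yaw 15.6°. I'll close the fingers and move towards plate1.

>>> step_arm:
  commands:
    - [2.5,-2.05,0,0,0,0,0]
    - [2.5,-2.05,0,0,0,0,0]
    - [2.5,-2.05,0,0,0,0,0]
    - [2.5,-2.05,0,0,0,0,0]
    - [2.5,-2.05,0,0,0,0,0]
    - [2.5,-2.05,0,0,0,0,0]
    - [2.5,-2.05,0,0,0,0,0]
    - [2.5,-2.05,0,0,0,0,0]
    - [2.5,-2.05,0,0,0,0,0]
    - [2.5,-2.05,0,0,0,0,0]
  squeeze: 10

```text
clock: 0.93
tool_pos: [406.2, -307.8, 222.4]
ee_rot: [-3.076, -0.636, 0.001]
force: [0.4, -0.5, 0.1]
grip_width: 0.297
gripper_force: 0.0
```

>>> step_arm:
  commands:
    - [2.5,-2.05,0,0,0,0,0]
    - [2.5,-2.05,0,0,0,0,0]
    - [2.5,-2.05,0,0,0,0,0]
    - [2.5,-2.05,0,0,0,0,0]
    - [2.5,-2.05,0,0,0,0,0]
    - [2.5,-2.05,0,0,0,0,0]
    - [2.5,-2.05,0,0,0,0,0]
    - [2.5,-2.05,0,0,0,0,0]
    - [2.5,-2.05,0,0,0,0,0]
    - [2.5,-2.05,0,0,0,7,0]
    - [0,0,0,0,0,0,0]

```text
clock: 1.85
tool_pos: [556.0, -14.6, 222.4]
ee_rot: [-3.105, -0.451, -0.003]
force: [-0.1, 0.9, 0.1]
grip_width: 0.006
gripper_force: 0.0
```

>>> step_arm:
  commands:
    - [-0.17,0.41,2.5,0,0,0,0]
    - [0,0,2.5,0,0,0,0]
    - [0,0,2.5,0,0,0,0]
    - [0,0,2.0,0,0,0,0]
    - [0,0,1.5,0,0,0,0]
    - [0,0,0.8,0,0,0,0]
    - [0,0,0.3,0,0,0,0]
    - [0,0,0,0,0,0,0]

```text
clock: 2.52
tool_pos: [553.4, -26.7, 101.1]
ee_rot: [-3.109, -0.447, 0.002]
force: [-0.3, -0.5, 0.0]
grip_width: 0.007
gripper_force: 0.0
```

>>> step_arm:
  commands:
    - [0,0,0.2,0,0,0,0]
    - [0,0,0.2,0,0,0,0]
    - [0,0,0,0,0,0,0]

```text
clock: 2.77
tool_pos: [554.0, -26.6, 98.1]
ee_rot: [3.109, 0.447, 0.002]
force: [-0.0, -0.6, -0.0]
grip_width: 0.004
gripper_force: 0.0
```

>>> step_arm:
  commands:
    - [0,0,0.1,0,0,0,0]
    - [0,0,0.1,0,0,0,0]
    - [0,0,0,0,0,0,0]

```text
clock: 3.02
tool_pos: [554.1, -26.5, 96.1]
ee_rot: [3.109, 0.447, 0.002]
force: [0.3, -0.2, 3.4]
grip_width: 0.007
gripper_force: 1.6
```

In contact, but about 7 mm off in y. I'll lift, recentre and press again.

>>> step_arm:
  commands:
    - [0,0,-0.5,0,0,0,0]
    - [0.36,-0.68,0,0,0,0,0]
    - [0,0,0.3,0,0,0,0]
    - [0,0,0.2,0,0,0,0]
    - [0,0,0,0,0,0,0]

```text
clock: 3.43
tool_pos: [555.4, -18.1, 95.3]
ee_rot: [-3.109, -0.448, -0.0]
force: [-0.6, 0.8, 0.8]
grip_width: 0.006
gripper_force: 0.4
```

>>> step_arm:
  commands:
    - [0,0,0.1,0,0,0,0]
    - [0,0,0.1,0,0,0,0]
    - [0,0,0,0,0,0,0]

```text
clock: 3.68
tool_pos: [555.2, -18.7, 93.4]
ee_rot: [-3.109, -0.447, 0.0]
force: [1.4, 1.5, 3.6]
grip_width: 0.004
gripper_force: 1.4
```

It seems to give: 3.6 N at about 3 mm below the face. I'll press further.

>>> step_arm:
  commands:
    - [0,0,0.1,0,0,0,0]
    - [0,0,0.1,0,0,0,0]
    - [0,0,0,0,0,0,0]

```text
clock: 3.93
tool_pos: [555.3, -18.8, 91.5]
ee_rot: [-3.109, -0.447, -0.0]
force: [-0.9, 1.4, 4.2]
grip_width: 0.006
gripper_force: 1.9
```

```bash
python3 - <<'E'
from h import *
print([robot.read_state()[k] for k in("tool_pos","force")])
im=robot.camera("side")[:,:,::-1]; a=cv2.resize(im[100:280,240:420],None,fx=3,fy=3)
cv2.imwrite("pics/side2.png",a)
E
```

```text
[array([555.25354095, -18.77601203,  91.45752409]), array([-0.88242405,  1.42289999,  4.18305988])]
```

View pics/side2.png

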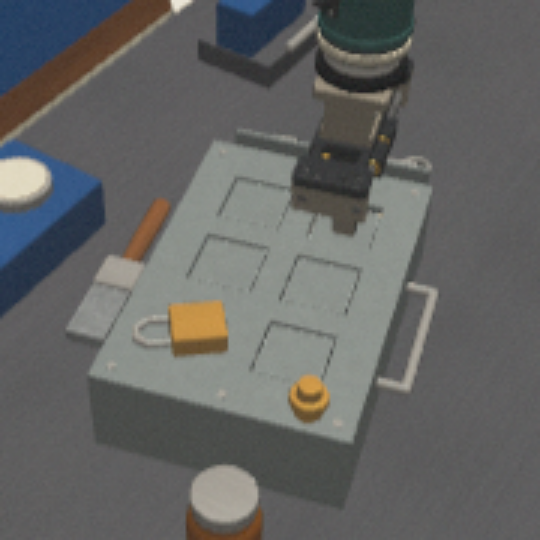

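The side picture shows plate1 sunk under the fingertips and a drawer edge appearing at the far −y end, at (265,135). Plate1 is the catch. I'll hold briefly with a little more press, then withdraw straight up.

>>> step_arm:
  commands:
    - [0,0,0.1,0,0,0,0]
    - [0,0,0,0,0,0,0]
    - [0,0,0,0,0,0,0]
    - [0,0,0,0,0,0,0]
    - [0,0,0,0,0,0,0]
    - [0,0,0,0,0,0,0]
    - [0,0,0,0,0,0,0]
    - [0,0,0,0,0,0,0]

```text
clock: 4.65
tool_pos: [555.2, -18.8, 90.6]
ee_rot: [-3.109, -0.447, 0.0]
force: [0.0, 2.6, 3.5]
grip_width: 0.006
gripper_force: 2.1
```

>>> step_arm:
  commands:
    - [0,0,-0.5,0,0,0,0]
    - [0,0,-1,0,0,0,0]
    - [0,0,-2,0,0,0,0]
    - [0,0,-2,0,0,0,0]
    - [0,0,-2,0,0,0,0]
    - [0,0,-2,0,0,0,0]
    - [0,0,-2,0,0,0,0]
    - [0,0,0,0,0,0,0]
    - [0,0,0,0,0,0,0]
    - [0,0,0,0,0,0,0]
    - [0,0,0,0,0,0,0]

```text
clock: 5.57
tool_pos: [554.3, -19.4, 204.4]
ee_rot: [3.11, 0.446, -0.004]
force: [0.2, -0.6, 0.2]
grip_width: 0.007
gripper_force: 0.0
```

```bash
python3 - <<'E'
from h import *
a=robot.camera("scene")[120:260,180:400,::-1]; cv2.imwrite("pics/s3.png",cv2.resize(a,None,fx=3,fy=3))
E
```

```text
(no output)
```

View pics/s3.png

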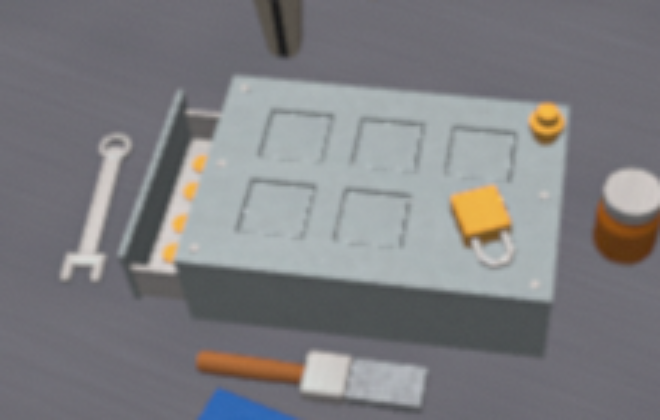

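The picture shows the drawer standing out at (160,190), the plates flush again, and the loose things in place.

```bash
python3 -c "
from rig import robot
print(robot.hand_in())"
```

```text
the job is handed in; nothing more can be done
None
```

Plate1 turned out to be the catch: pressing it in sprang the key drawer open, the hand is clear, and I handed the job in at about 5.6 s; the hand-in gave no verdict, but the last picture showed the drawer out and nothing else visibly moved.

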